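Stand the dried round-bottom flasks on the cork rings that fit them

TASK

The four clean round-bottom flasks in the wooden rack are needed on the bench, where each can only stand in the cork ring of its own size. Take them one by one by the neck and set each gently, upright and centred, on the ring that fits it, the smallest flask on the smallest ring and so on up to the largest, without dropping or upsetting a flask or knocking the two rubber stoppers about.

Things in the scene. Friction and masses are not known exactly. Their poses are not given: they have to be found in the camera images.
- flask_25_neck (a point): smallest of four clear round-bottom flasks, here the grip point: on the neck's axis 18 mm below the rim; z up the neck. Ball-shaped bulb 41 mm wide, centre 44 mm and underside 65 mm below this point; straight neck 22 mm wide, 45 mm long (lip at rim 4 mm wider). Starts upright in a hole of a fixed square wooden rack (212 mm wide, top at 50 mm, four equal holes 108 mm apart)
- flask_50_neck (a point): second smallest of four clear round-bottom flasks, here the grip point: on the neck's axis 18 mm below the rim; z up the neck. Ball-shaped bulb 51 mm wide, centre 53 mm and underside 78 mm below this point; straight neck 23 mm wide, 48 mm long (lip at rim 4 mm wider). Starts upright in a hole of a fixed square wooden rack (212 mm wide, top at 50 mm, four equal holes 108 mm apart)
- flask_100_neck (a point): second largest of four clear round-bottom flasks, here the grip point: on the neck's axis 18 mm below the rim; z up the neck. Ball-shaped bulb 64 mm wide, centre 63 mm and underside 95 mm below this point; straight neck 28 mm wide, 52 mm long (lip at rim 4 mm wider). Starts upright in a hole of a fixed square wooden rack (212 mm wide, top at 50 mm, four equal holes 108 mm apart)
- flask_250_neck (a point): largest of four clear round-bottom flasks, here the grip point: on the neck's axis 18 mm below the rim; z up the neck. Ball-shaped bulb 85 mm wide, centre 80 mm and underside 122 mm below this point; straight neck 29 mm wide, 58 mm long (lip at rim 4 mm wider). Starts upright in a hole of a fixed square wooden rack (212 mm wide, top at 50 mm, four equal holes 108 mm apart)
- ring_25: smallest of four cork rings lying flat and fixed on the table: outer diameter 60 mm, through hole 28 mm wide, 18 mm high; origin at the centre of its underside, z up. Fits the smallest flask: the bulb rests on the hole's upper edge, the flask's grip point then 77 mm above this origin
- ring_50: second smallest of four cork rings lying flat and fixed on the table: outer diameter 74 mm, through hole 36 mm wide, 20 mm high; origin at the centre of its underside, z up. Fits the second smallest flask: the bulb rests on the hole's upper edge, the flask's grip point then 91 mm above this origin
- ring_100: second largest of four cork rings lying flat and fixed on the table: outer diameter 90 mm, through hole 46 mm wide, 24 mm high; origin at the centre of its underside, z up. Fits the second largest flask: the bulb rests on the hole's upper edge, the flask's grip point then 109 mm above this origin
- ring_250: largest of four cork rings lying flat and fixed on the table: outer diameter 110 mm, through hole 62 mm wide, 28 mm high; origin at the centre of its underside, z up. Fits the largest flask: the bulb rests on the hole's upper edge, the flask's grip point then 137 mm above this origin
- stopper_large: the larger of two loose black rubber stoppers standing on the table, 26 mm wide and high; origin at the centre of its underside; a bystander, not to be disturbed. Fixed furniture to keep clear of: a stirrer with a tall glass flask on it (x over 0.52 m, y -0.08 to 0.14 m) and a tall stand with clamps (x over 0.62 m, y 0.12 to 0.46 m); the table in front of them is clear
- stopper_small: the smaller of two loose black rubber stoppers standing on the table, 22 mm wide and high; origin at the centre of its underside; a bystander, not to be disturbed.

How it is judged:
At the end, for the whole second after the job is handed in: Each flask rests in the cork ring of its own size, seated (grip point within 7 mm below and 5 mm above the seated height, and within 22 mm of the ring's axis), upright to within 0.3 rad, released and at rest (horizontal distance between flask_25_neck and ring_25 below 0.022 m and z of flask_25_neck in the frame of ring_25 between 0.0703 and 0.0823 m and angle between each of flask_25_neck, flask_50_neck, flask_100_neck, flask_250_neck's own z axis and vertical below 0.3 rad and linear speed of each of flask_25, flask_50, flask_100, flask_250 below 0.02 m/s and angular speed of each of flask_25, flask_50, flask_100, flask_250 below 0.3 rad/s and horizontal distance between flask_50_neck and ring_50 below 0.022 m and z of flask_50_neck in the frame of ring_50 between 0.0838 and 0.0958 m and horizontal distance between flask_100_neck and ring_100 below 0.022 m and z of flask_100_neck in the frame of ring_100 between 0.102 and 0.114 m and horizontal distance between flask_250_neck and ring_250 below 0.022 m and z of flask_250_neck in the frame of ring_250 between 0.13 and 0.142 m); the robot touches nothing.
It fails at once if a flask falls free instead of being set down ((contact force between the fingers and flask_25 below 0.05 N and linear speed of flask_25 above 0.6 m/s) or (contact force between the fingers and flask_50 below 0.05 N and linear speed of flask_50 above 0.6 m/s) or (contact force between the fingers and flask_100 below 0.05 N and linear speed of flask_100 above 0.6 m/s) or (contact force between the fingers and flask_250 below 0.05 N and linear speed of flask_250 above 0.6 m/s)).
It fails at once if a flask is laid over or upset (angle between any of flask_25_neck, flask_50_neck, flask_100_neck, flask_250_neck's own z axis and vertical above 0.9 rad).
It fails at once if a rubber stopper is knocked away (distance of any of stopper_large, stopper_small from where it was at the start of the episode above 0.025 m).
It also fails if it takes over 120 s, if anything falls off the work surface, if the arm or the gripper's body presses on something with over 40 N, if the wrist force passes 120 N, or if a joint passes its speed limit or range.

ROBOT

A 6-joint arm with a two-finger parallel gripper is mounted at the origin on a cart in front of the work surface, level with it; the furniture and walls round the work are solid. World frame = base frame: x ahead of the robot, y to its left, z up, the work surface at z = 0. Lengths are in m, angles in rad, forces in N, time in s.
With the tool pointing down it reaches from about 0.25 to 0.775 m from the base axis. Payload 4 kg.
Tool frame: the origin (TCP) lies midway between the tips of the shut fingers; the grasp point (between the pads) lies 19 mm behind it; y points along the fingers, x is the direction in which the jaws open and shut, and the axes are right-handed (so a half turn about y gives the same grasp; the last joint's range is limited). The gripper opens to 94 mm and grips with 3 to 60 N. Pads are 16 mm wide; open, the fingers measure 119 mm over their backs; the gripper's body (75 mm by 177 mm) begins 78 mm behind the grasp point.
Start: joints at [1.083, 0.087, 1.371, -0, 1.684, -0.103], TCP at [0.206, 0.51, 0.206] pointing down, gripper open.
Joint ranges: [-3.1, 3.1], [-0.76, 2.03], [0.27, 2.55], [-1.08, 4.22], [0.17, 2.65], [-2.57, 2.57]. Speed limits (rad/s): [2.79, 2.79, 3.14, 3.14, 3.14, 3.14].

INTERFACE

Orientations are given as [roll, pitch, yaw] about the fixed x, y, z axes, in that order (R = Rz(yaw) Ry(pitch) Rx(roll)).
In Python, from bench import robot gives the robot as it stands.
- The arm moves only by the shell command python3 -m creep 'ROWS'. ROWS is JSON, a list of rows, each a list of 7 numbers: the shift along the tool's x, y, z in mm, then the turn, a rotation vector about the tool's x, y, z in degrees, then the closure in counts, from 0 (fully open) to 255 (shut). A call has 1 to 5 rows; each row is the pose to reach, as a shift and turn from the pose commanded when the call began, along the tool's axes at that moment; what a row does not reach only later rows make up. A row lasts 1/8 s, in which the tool goes at most 62.5 mm and 10.7 degrees, less where a joint would pass 70% of its speed; a pose out of reach is approached as far as the arm can. A call with a gripper value outside its range is refused whole. The fingers move at their own pace and stop on an object; the grip force is fixed at half the most. Time passes only in rows, so rows that repeat a pose let the fingers close. It gives the time, the measured TCP pose, the force and the opening at its end, in the units of the state.
- robot.get_obs(): the state, without advancing time (a new reading comes with each control period).
- robot.snapshot(name): name is "scene" or "top" or "wrist"; returns a dict with "color" (420x560x3 uint8, blue, green, red), "fx", "fy", "cx", "cy" (pixels), "world_from_camera" (4x4, takes a point from camera to world coordinates); the wrist camera has in their place "mount" (4x4, takes a point from camera to tool coordinates, whose origin is the TCP and whose axes are the tool frame's). Camera axes: x right, y down, z forward; pixel columns grow to the right and rows downward; lengths in m; the calibration is good to about 2 mm. A picture is of the moment at which its call begins: read the wrist's pose just before it. There is no depth.
- robot.close_job(): hands the job in, once; it reports no verdict.
Trained networks look in the newest picture that a camera, given by its name, has taken for a name from the list of things; names that differ only in an ending like _2 or _b are one class to them, and where a whole thing is asked for, a point or a joint stands for the part that bears it (a point fixed in the world has none). Each returns a list of dicts, best first, with "p" (0 to 1); they miss things now and then, are a little off and sometimes report something else, mostly with a low value. They report only what shows in the picture. A call takes as long as a camera call.
- robot.spot_in(name, camera): "point" ([x, y, z] in m, in world coordinates, good to about 4 mm: the middle of the surface that is visible of it).
- robot.landmark_of(name, camera): "point" ([x, y, z] in m, in world coordinates, good to about 4 mm: a listed point, or the origin of a listed thing).
The state is a dict: "time": time; "joint_positions": joint angles; "qvel": joint speeds; "joint_torque": joint torques, N m; "tool_pos": TCP position; "ee_rot": TCP orientation; "wrist_force": force on the tool from outside, world axes, zero at the start; "wrist_torque": the same for the moment, N m; "width": finger opening in m.
Only numpy, scipy, OpenCV 4.12 (cv2) and the standard library are available. Lean on these libraries where they do the work, as an engineer would, in place of code of your own. Each camera call takes 0.05 s, during which the arm holds its last target.

## Working session

There is one attempt and no reset: what is moved stays moved. The work goes in short steps, Python scripts to look and compute and a shell command to move; the robot and the scene stay as the last step left them, time stands still between calls to the robot, and variables do not carry over. Pictures are saved under pics/ and viewed, and the job is handed in when it is done.

```bash
ls; mkdir -p pics
cat > h.py <<'E'
import numpy as np, cv2
from bench import robot
names=["flask_25_neck","flask_50_neck","flask_100_neck","flask_250_neck","ring_25","ring_50","ring_100","ring_250","stopper_large","stopper_small"]
E
python3 - <<'E'
from h import *
o=robot.get_obs(); print(o)
for c in ["scene","top"]:
    s=robot.snapshot(c); cv2.imwrite(f"pics/{c}0.png",s["color"])
    for n in names:
        r=robot.landmark_of(n,c); print(c,n,[(np.round(d["point"],3).tolist(),round(d["p"],2)) for d in r[:2]])
E
```

```text
pics
{'time': 0.0, 'joint_positions': array([ 1.08292022e+00,  8.79447672e-02,  1.37221405e+00,  1.44147858e-07,
        1.68358774e+00, -1.03064815e-01]), 'qvel': array([ 0.00065983, -0.00089525, -0.00036343, -0.00099581,  0.0020585 ,
       -0.00174478]), 'joint_torque': array([-1.79577869e-04, -3.40177310e+01, -3.02425039e+01,  7.19224149e-02,
        3.29249678e-02, -1.76802346e-04]), 'tool_pos': array([0.2061963 , 0.50931004, 0.20433016]), 'ee_rot': array([-1.57057459,  0.00214246,  1.18598529]), 'wrist_force': array([ 0.98152186,  0.58152253, -0.14843577]), 'wrist_torque': array([ 0.0095509 ,  0.02259828, -0.028493  ]), 'width': 0.09438407989478331}
scene flask_25_neck [([0.462, -0.282, 0.107], 0.85)]
scene flask_50_neck [([0.491, -0.177, 0.123], 0.65), ([0.463, -0.281, 0.103], 0.32)]
scene flask_100_neck []
scene flask_250_neck [([0.564, -0.307, 0.169], 0.85)]
scene ring_25 [([0.44, 0.052, -0.0], 0.81), ([0.553, 0.293, 0.004], 0.59)]
scene ring_50 [([0.44, 0.052, -0.0], 0.81), ([0.553, 0.293, 0.004], 0.59)]
scene ring_100 [([0.44, 0.052, -0.0], 0.81), ([0.553, 0.293, 0.004], 0.59)]
scene ring_250 [([0.44, 0.052, -0.0], 0.81), ([0.553, 0.293, 0.004], 0.59)]
scene stopper_large [([0.384, -0.078, 0.003], 0.51)]
scene stopper_small [([0.369, 0.114, 0.0], 0.37)]
top flask_25_neck [([0.466, -0.283, 0.107], 0.71)]
top flask_50_neck [([0.489, -0.174, 0.123], 0.63)]
top flask_100_neck []
top flask_250_neck [([0.565, -0.304, 0.167], 0.56), ([0.463, -0.281, 0.105], 0.38)]
top ring_25 [([0.448, 0.344, 0.001], 0.8), ([0.552, 0.296, -0.002], 0.79)]
top ring_50 [([0.448, 0.344, 0.001], 0.8), ([0.552, 0.296, -0.002], 0.79)]
top ring_100 [([0.448, 0.344, 0.001], 0.8), ([0.552, 0.296, -0.002], 0.79)]
top ring_250 [([0.448, 0.344, 0.001], 0.8), ([0.552, 0.296, -0.002], 0.79)]
top stopper_large []
top stopper_small [([0.371, 0.111, -0.004], 0.62)]
```

View images.

View pics/scene0.png

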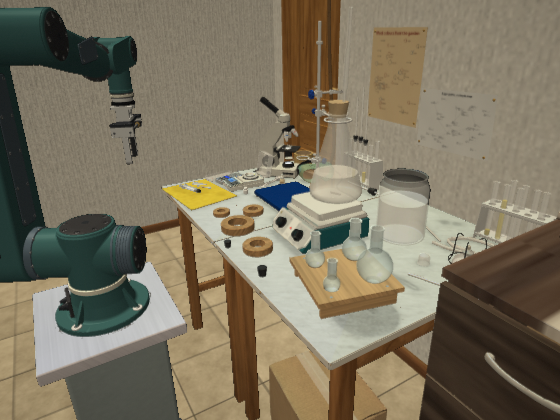

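View pics/top0.png

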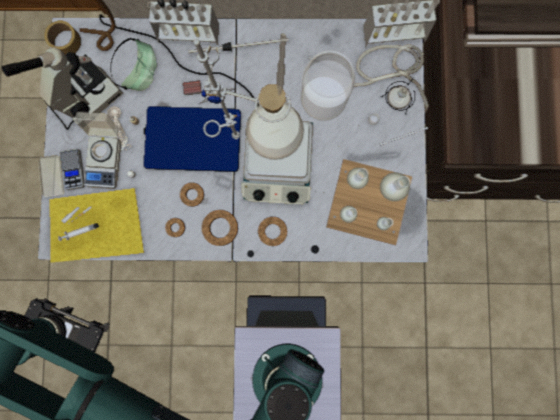

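Run:
```python
from h import *
for c in ["scene","top","wrist"]:
    s=robot.snapshot(c); print(c,s["fx"],s["cx"],s["cy"],np.round(s.get("world_from_camera",s.get("mount")),3).tolist())
    cv2.imwrite(f"pics/{c}1.png",s["color"])
    r=robot.landmark_of("ring_25",c); print([(np.round(d["point"],3).tolist(),round(d["p"],2)) for d in r])
    for n in ["flask_100_neck","stopper_large","stopper_small"]:
        for f in (robot.landmark_of,robot.spot_in):
            r=f(n,c); print(n,[(np.round(d["point"],3).tolist(),round(d["p"],2)) for d in r])
```

```text
scene 408.7850387575472 278.6002379066068 203.34091598210986 [[0.863, -0.213, 0.459, -0.036], [-0.505, -0.325, 0.799, -0.913], [-0.021, -0.921, -0.388, 0.6], [0.0, 0.0, 0.0, 1.0]]
[([0.44, 0.048, -0.001], 0.92), ([0.45, 0.208, 0.003], 0.92), ([0.464, -0.283, 0.104], 0.64), ([0.448, 0.347, -0.0], 0.63)]
flask_100_neck [([0.594, -0.198, 0.14], 0.69), ([0.564, -0.305, 0.168], 0.21)]
flask_100_neck [([0.58, -0.213, 0.1], 0.85)]
stopper_large [([0.384, -0.08, 0.002], 0.56)]
stopper_large [([0.379, -0.087, 0.021], 0.53)]
stopper_small [([0.371, 0.114, 0.001], 0.48)]
stopper_small [([0.546, 0.276, 0.019], 0.51)]
top 428.8081626008377 280.84397336592895 208.59042223266627 [[0.007, -0.996, 0.092, 0.387], [-1.0, -0.007, 0.006, 0.012], [-0.005, -0.092, -0.996, 1.322], [0.0, 0.0, 0.0, 1.0]]
[([0.452, 0.209, 0.002], 0.97), ([0.445, 0.048, -0.0], 0.75), ([0.45, 0.344, 0.002], 0.71), ([0.55, 0.293, -0.0], 0.54), ([0.591, -0.204, 0.136], 0.32)]
flask_100_neck [([0.374, 0.11, -0.002], 0.26)]
flask_100_neck [([0.586, -0.195, 0.099], 0.59)]
stopper_large [([0.383, -0.08, -0.002], 0.51), ([0.566, -0.306, 0.164], 0.2)]
stopper_large [([0.382, -0.08, 0.026], 0.59)]
stopper_small [([0.466, -0.281, 0.105], 0.73), ([0.382, -0.082, -0.002], 0.66), ([0.373, 0.113, -0.003], 0.52)]
stopper_small [([0.374, 0.114, 0.016], 0.39)]
wrist 345.32702629569076 274.6026429124458 207.44885271297 [[1.0, -0.001, -0.0, -0.001], [-0.0, -0.286, 0.958, -0.178], [-0.001, -0.958, -0.286, 0.083], [0.0, 0.0, 0.0, 1.0]]
[([0.446, 0.212, -0.001], 0.92), ([0.45, 0.346, 0.004], 0.82)]
flask_100_neck []
flask_100_neck []
stopper_large []
stopper_large []
stopper_small []
stopper_small []
```

The top picture shows the rings: smallest at (175,228), second smallest at (192,194), largest at (220,228) and second largest at (272,231). The stoppers are at (250,254) and (315,249). The rack's flasks are at 25 (386,223), 50 (349,213), 100 (359,176) and 250 (395,184). I'll average several readings and measure the ring sizes.

```bash
cat > m.py <<'E'
from h import *
from collections import defaultdict
guess={"flask_25_neck":(.464,-.282),"flask_50_neck":(.49,-.176),"flask_100_neck":(.593,-.2),"flask_250_neck":(.565,-.305),
"ring_25":(.449,.345),"ring_50":(.552,.294),"ring_100":(.443,.049),"ring_250":(.45,.209),"stopper_large":(.383,-.08),"stopper_small":(.372,.112)}
acc=defaultdict(list)
for k in range(4):
  for c in ["scene","top"]:
    robot.snapshot(c)
    for n in ["flask_25_neck","flask_50_neck","flask_100_neck","flask_250_neck","ring_25","stopper_large","stopper_small"]:
      for d in robot.landmark_of(n,c):
        p=np.array(d["point"])
        for g,xy in guess.items():
          if np.hypot(*(p[:2]-xy))<.02 and g.split("_")[0]==n.split("_")[0]: acc[g,c].append(p)
for k in sorted(acc): print(k,len(acc[k]),np.round(np.median(acc[k],0),4),np.round(np.std(acc[k],0),4))
print(robot.get_obs()["time"])
E
python3 m.py
python3 - <<'E'
from h import *
s=robot.snapshot("top");im=s["color"]
cv2.imwrite("pics/rings.png",cv2.resize(im[170:270,150:330],None,fx=4,fy=4,interpolation=cv2.INTER_CUBIC))
M=s["world_from_camera"]
hsv=cv2.cvtColor(im,cv2.COLOR_BGR2HSV)
m=cv2.inRange(hsv,(3,90,40),(22,255,230)); m[:,:160]=0;m[:,300:]=0;m[:175]=0;m[250:]=0
def ray(u,v,z):
    d=M[:3,:3]@np.array([(u-s["cx"])/s["fx"],(v-s["cy"])/s["fy"],1]); t=(z-M[2,3])/d[2]; return M[:3,3]+t*d
cs,_=cv2.findContours(m,cv2.RETR_EXTERNAL,cv2.CHAIN_APPROX_NONE)
for c in cs:
    if cv2.contourArea(c)<60: continue
    (u,v),r=cv2.minEnclosingCircle(c); x,y,w,h=cv2.boundingRect(c)
    print((round(u,1),round(v,1)),round(r,1),w,h,np.round(ray(u,v,.02),4), "diam",round(w/s["fx"]*1.3,3))
E
```

```text
('flask_100_neck', 'scene') 4 [ 0.5935 -0.1996  0.1402] [0.0004 0.0017 0.0018]
('flask_100_neck', 'top') 5 [ 0.5917 -0.2041  0.1375] [0.002  0.0014 0.0008]
('flask_250_neck', 'scene') 4 [ 0.5657 -0.3064  0.1675] [0.0008 0.0011 0.0018]
('flask_250_neck', 'top') 5 [ 0.5668 -0.3081  0.1654] [0.0014 0.0008 0.001 ]
('flask_25_neck', 'scene') 4 [ 0.4642 -0.2803  0.1054] [0.002  0.0006 0.0007]
('flask_25_neck', 'top') 4 [ 0.4646 -0.2808  0.1064] [0.0014 0.0008 0.0008]
('flask_50_neck', 'scene') 4 [ 0.4927 -0.1756  0.1218] [0.001  0.0009 0.0018]
('flask_50_neck', 'top') 3 [ 0.4908 -0.1758  0.1231] [0.002  0.0006 0.0007]
('ring_100', 'scene') 4 [0.4386 0.0497 0.002 ] [0.0011 0.0014 0.0008]
('ring_100', 'top') 4 [ 0.445   0.048  -0.0008] [0.001  0.0005 0.0014]
('ring_25', 'scene') 4 [0.4474 0.3464 0.0026] [0.0015 0.0007 0.0018]
('ring_25', 'top') 4 [0.4514 0.344  0.0022] [0.0024 0.001  0.0011]
('ring_250', 'scene') 4 [0.4484 0.2093 0.0017] [0.0009 0.0004 0.0017]
('ring_250', 'top') 4 [0.4518 0.2072 0.0028] [0.0014 0.0014 0.0007]
('ring_50', 'scene') 4 [0.5516 0.2941 0.0024] [0.0012 0.0017 0.0004]
('ring_50', 'top') 4 [ 0.549   0.2957 -0.0024] [0.0007 0.0002 0.001 ]
('stopper_large', 'scene') 4 [ 0.387  -0.0792  0.0033] [0.0013 0.0008 0.001 ]
('stopper_large', 'top') 3 [ 0.3827 -0.0798  0.0012] [0.0016 0.0001 0.0011]
('stopper_small', 'scene') 4 [0.3702 0.1129 0.0018] [0.0005 0.0011 0.0014]
('stopper_small', 'top') 4 [ 0.3723  0.112  -0.0037] [0.0012 0.0017 0.0006]
5.5
(174.9, 227.2) 9.2 19 19 [0.4481 0.3414 0.02  ] diam 0.058
(272.5, 230.9) 14.1 28 29 [0.4389 0.0444 0.02  ] diam 0.085
(219.5, 227.5) 17.7 36 35 [0.4481 0.2055 0.02  ] diam 0.109
(191.7, 194.1) 11.5 23 23 [0.5496 0.2929 0.02  ] diam 0.07
```

View pics/wrist1.png

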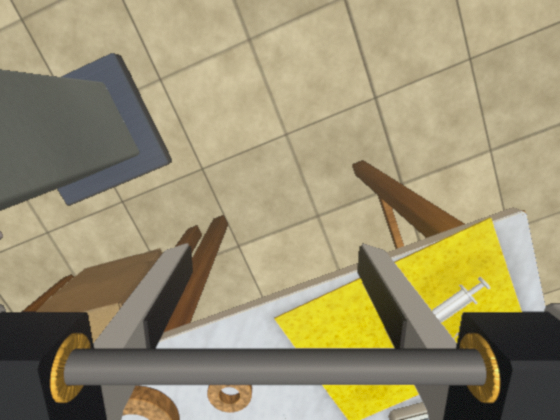

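Ring sizes measured 58, 70, 85 and 109 mm, so the ring identities are clear. The flask square's diagonals come out at 150 and 151 mm against 153 expected. I'll take the largest flask first, so the ones left in the rack are always shorter. The jaws go along world y (yaw 90°).

```bash
python3 -m creep '[[-100,-6,-80,0,-5,0,60],[-150,-13,-122,0,-11,0,60],[-200,-20,-163,0,-16,0,60],[-246,-26,-204,0,-22,0,60],[-260,-26,-216,0,-22,0,60]]'
```

```text
time: 6.18
tool_pos: [0.3009, 0.2111, 0.23]
ee_rot: [-1.573, -0.001, 1.571]
wrist_force: [0.5, 0.0, -0.1]
width: 0.0721
```

```bash
python3 -m creep '[[-58,0,-20,0,0,0,60],[-116,0,-40,0,0,0,60],[-174,0,-60,0,0,0,60],[-232,0,-80,0,0,0,60],[-290,0,-100,0,0,0,60]]' && python3 -m creep '[[-50,0,-35,0,0,0,60],[-100,0,-70,0,0,0,60],[-150,0,-105,0,0,0,60],[-190,0,-140,0,0,0,60],[-200,0,-155,0,0,0,60]]'
```

```text
time: 6.8
tool_pos: [0.4008, -0.0793, 0.2299]
ee_rot: [-1.572, -0.0, 1.569]
wrist_force: [1.2, -0.1, -0.1]
width: 0.0718
time: 7.42
tool_pos: [0.5561, -0.28, 0.2277]
ee_rot: [-1.569, -0.001, 1.567]
wrist_force: [-0.6, -1.1, -0.2]
width: 0.0716
```

```bash
python3 -m creep '[[-27,0,-10,0,0,0,60],[-27,0,-10,0,0,0,60]]'
python3 - <<'E'
from h import *
s=robot.snapshot("wrist"); cv2.imwrite("pics/w250.png",s["color"])
for n in ["flask_250_neck","flask_100_neck"]: print(n,[(np.round(d["point"],4).tolist(),round(d["p"],2)) for d in robot.landmark_of(n,"wrist")])
print(robot.get_obs()["tool_pos"])
E
```

```text
time: 7.68
tool_pos: [0.5653, -0.3056, 0.2282]
ee_rot: [-1.569, -0.001, 1.568]
wrist_force: [0.1, 1.1, -0.6]
width: 0.0717
flask_250_neck [([0.5693, -0.3041, 0.1688], 0.6)]
flask_100_neck [([0.5933, -0.2011, 0.1408], 0.9)]
[ 0.56503575 -0.30354272  0.22963212]
```

View pics/w250.png

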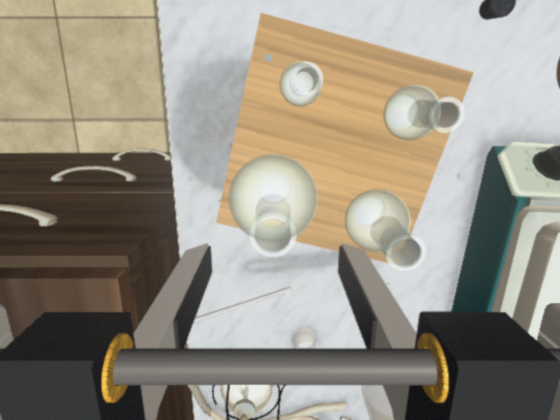

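The wrist picture shows the 250 neck at (273,232), centred between the fingers. The cabinet side (cols 130–190) lies just outside the body's sweep and below it. Lowering to grasp.

```bash
python3 -m creep '[[0,25,-2,0,0,0,60],[0,50,-2,0,0,0,60],[0,70,-2,0,0,0,60],[0,80,-2,0,0,0,60],[0,80,-2,0,0,0,60]]' && python3 -m creep '[[0,0,0,0,0,0,160],[0,0,0,0,0,0,200],[0,0,0,0,0,0,230],[0,0,0,0,0,0,230],[0,0,0,0,0,0,230]]'
```

```text
time: 8.45
tool_pos: [0.5669, -0.3035, 0.1493]
ee_rot: [-1.57, -0.001, 1.571]
wrist_force: [0.4, 0.8, -0.1]
width: 0.0715
time: 9.07
tool_pos: [0.5673, -0.3048, 0.1498]
ee_rot: [-1.571, 0.001, 1.57]
wrist_force: [-0.3, -1.6, -0.2]
width: 0.0284
```

```bash
python3 -m creep '[[0,-10,0,0,0,0,230],[0,-30,0,0,0,0,230],[0,-60,0,0,0,0,230],[0,-95,0,0,0,0,230],[0,-130,0,0,0,0,230]]' && python3 -m creep '[[25,0,25,0,0,0,230],[60,0,55,0,0,0,230],[100,0,85,0,0,0,230],[145,0,115,0,0,0,230],[195,0,140,0,0,0,230]]'
```

```text
time: 9.7
tool_pos: [0.5671, -0.3041, 0.2807]
ee_rot: [-1.571, -0.001, 1.57]
wrist_force: [0.4, -0.3, -1.3]
width: 0.0287
time: 10.32
tool_pos: [0.4261, -0.108, 0.2799]
ee_rot: [-1.571, -0.0, 1.569]
wrist_force: [0.2, 0.7, -0.5]
width: 0.0283
```

```bash
python3 -m creep '[[50,0,0,0,0,0,230],[105,0,0,0,0,0,230],[160,0,-5,0,0,0,230],[210,0,-12,0,0,0,230],[255,0,-18,0,0,0,230]]' && python3 -m creep '[[35,0,-4,0,0,0,230],[55,20,-4,0,0,0,230],[61,50,-5,0,0,0,230],[61,80,-5,0,0,0,230],[61,100,-5,0,0,0,230]]'
python3 - <<'E'
from h import *
s=robot.snapshot("wrist"); cv2.imwrite("pics/p250.png",s["color"]);print(robot.get_obs()["tool_pos"])
E
```

```text
time: 10.95
tool_pos: [0.4453, 0.1477, 0.2801]
ee_rot: [-1.572, -0.0, 1.571]
wrist_force: [0.4, -1.0, -1.3]
width: 0.0283
time: 11.58
tool_pos: [0.4499, 0.2068, 0.1781]
ee_rot: [-1.569, 0.0, 1.571]
wrist_force: [0.4, 0.1, -1.8]
width: 0.0284
[0.44859674 0.20633535 0.17539234]
```

View pics/p250.png

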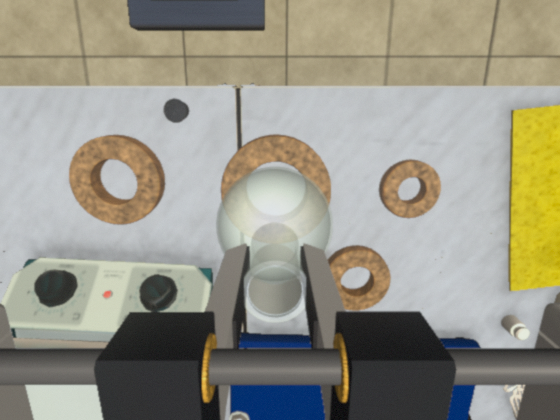

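Run:
```python
from h import *
from scipy.spatial.transform import Rotation as R
s=robot.snapshot("wrist"); o=robot.get_obs(); im=cv2.imread("pics/p250.png")
T=np.eye(4);T[:3,:3]=R.from_euler("xyz",o["ee_rot"]).as_matrix();T[:3,3]=o["tool_pos"]
M=T@s["mount"]
def ray(u,v,z):
    d=M[:3,:3]@np.array([(u-s["cx"])/s["fx"],(v-s["cy"])/s["fy"],1]); return M[:3,3]+(z-M[2,3])/d[2]*d
for n,u,v,z in [("25",410,187,.016),("100",116,177,.022),("250L",221,185,.02),("250R",331,185,.02),("250top",276,135,.028),("100top",116,135,.024),("100L",69,180,.02),("100R",164,180,.02),("25L",380,187,.018),("25R",441,187,.018),("25top",410,159,.018),("50R",391,278,.02),("50top",358,245,.02)]: print(n,np.round(ray(u,v,z),4))
```

```text
25 [0.4444 0.3417 0.016 ]
100 [0.4327 0.0496 0.022 ]
250L [0.4413 0.1521 0.02  ]
250R [0.4414 0.2614 0.02  ]
250top [0.3919 0.2067 0.028 ]
100top [0.3921 0.0558 0.024 ]
100L [0.4361 0.0017 0.02  ]
100R [0.4362 0.0958 0.02  ]
25L [0.4439 0.3109 0.018 ]
25R [0.444  0.3719 0.018 ]
25top [0.4159 0.3378 0.018 ]
50R [0.5439 0.3306 0.02  ]
50top [0.5056 0.2925 0.02  ]
```

```bash
python3 -m creep '[[0,25,1,0,0,0,230],[0,45,1,0,0,0,230],[0,54,1,0,0,0,230],[0,58,1,0,0,0,230],[0,58,1,0,0,0,230]]' && python3 -m creep '[[0,1,0,0,0,0,230],[0,2,0,0,0,0,230],[0,2,0,0,0,0,230]]'
```

```text
time: 12.3
tool_pos: [0.4501, 0.2069, 0.1223]
ee_rot: [-1.572, -0.0, 1.57]
wrist_force: [0.4, 0.8, -1.4]
width: 0.0284
time: 12.68
tool_pos: [0.4497, 0.2068, 0.1196]
ee_rot: [-1.571, -0.0, 1.57]
wrist_force: [-0.4, -0.1, -1.4]
width: 0.0289
```

```bash
python3 -m creep '[[0,1,0,0,0,0,230],[0,1,0,0,0,0,230]]' && python3 -m creep '[[0,1,0,0,0,0,230],[0,1,0,0,0,0,230]]'&& python3 -m creep '[[0,1,0,0,0,0,230],[0,1,0,0,0,0,230]]'
```

```text
time: 12.92
tool_pos: [0.4495, 0.2071, 0.1187]
ee_rot: [-1.571, -0.001, 1.57]
wrist_force: [-1.2, 2.1, 0.5]
width: 0.0288
time: 13.18
tool_pos: [0.4494, 0.2074, 0.1179]
ee_rot: [-1.571, -0.001, 1.57]
wrist_force: [-3.0, 2.0, 3.1]
width: 0.0285
time: 13.42
tool_pos: [0.4494, 0.2075, 0.1175]
ee_rot: [-1.571, -0.002, 1.57]
wrist_force: [-4.4, 2.2, 5.1]
width: 0.0288
```

```bash
python3 -m creep '[[0,-1,0,0,0,0,200],[0,-1,0,0,0,0,150],[0,-1,0,0,0,0,120],[0,-1,0,0,0,0,80],[0,-1,0,0,0,0,60]]' && python3 -m creep '[[0,-10,0,0,0,0,60],[0,-30,0,0,0,0,60],[0,-60,0,0,0,0,60],[0,-90,0,0,0,0,60],[0,-120,0,0,0,0,60]]'
python3 - <<'E'
from h import *
s=robot.snapshot("wrist"); cv2.imwrite("pics/a250.png",s["color"]);print(robot.get_obs()["tool_pos"])
print([(np.round(d["point"],4).tolist(),round(d["p"],2)) for d in robot.landmark_of("flask_250_neck","wrist")])
E
```

```text
time: 14.05
tool_pos: [0.4498, 0.2065, 0.1174]
ee_rot: [-1.571, 0.0, 1.57]
wrist_force: [-0.5, -0.2, 0.3]
width: 0.065
time: 14.68
tool_pos: [0.4498, 0.2067, 0.2394]
ee_rot: [-1.572, -0.0, 1.57]
wrist_force: [0.7, -0.2, 0.1]
width: 0.0719
[0.45158875 0.20732009 0.2441965 ]
[([0.4521, 0.2116, 0.1415], 0.91)]
```

View pics/a250.png

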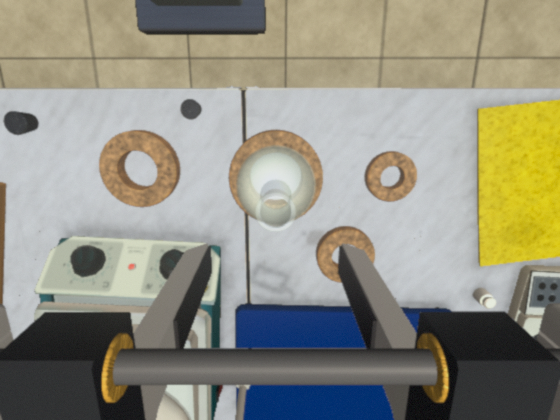

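The 250 flask is seated and centred at (275,185) in its ring. Next, the 100 flask.

```bash
python3 -m creep '[[-55,0,10,0,0,0,60],[-115,0,20,0,0,0,60],[-175,0,20,0,0,0,60],[-235,0,20,0,0,0,60],[-295,0,20,0,0,0,60]]' && python3 -m creep '[[-60,0,0,0,0,0,60],[-95,0,-30,0,0,0,60],[-110,0,-85,0,0,0,60],[-113,15,-140,0,0,0,60],[-113,20,-163,0,0,0,60]]' && python3 -m creep '[[0,0,0,0,0,0,60],[0,0,0,0,0,0,60]]'
python3 - <<'E'
from h import *
s=robot.snapshot("wrist"); cv2.imwrite("pics/w100.png",s["color"]);print(robot.get_obs()["tool_pos"])
for n in ["flask_100_neck"]: print(n,[(np.round(d["point"],4).tolist(),round(d["p"],2)) for d in robot.landmark_of(n,"wrist")])
E
```

```text
time: 15.4
tool_pos: [0.4287, -0.0899, 0.2365]
ee_rot: [-1.57, -0.0, 1.57]
wrist_force: [1.0, 0.0, -0.2]
width: 0.0717
time: 16.02
tool_pos: [0.5935, -0.2014, 0.2133]
ee_rot: [-1.566, -0.002, 1.57]
wrist_force: [-0.6, -0.4, 0.1]
width: 0.0718
time: 16.27
tool_pos: [0.5916, -0.2013, 0.2172]
ee_rot: [-1.57, -0.0, 1.57]
wrist_force: [0.7, 0.7, 0.3]
width: 0.0719
[ 0.59154746 -0.20137348  0.21793645]
flask_100_neck [([0.5911, -0.1992, 0.1391], 0.71)]
```

View pics/w100.png

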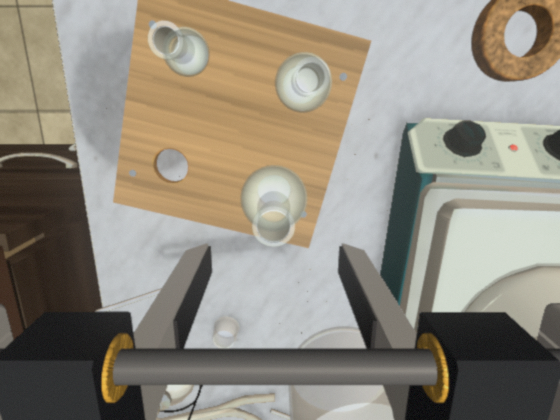

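```bash
python3 -m creep '[[0,30,-1,0,0,0,60],[0,60,-1,0,0,0,60],[0,85,-1,0,0,0,60],[0,96,-1,0,0,0,60],[0,96,-1,0,0,0,60]]' && python3 -m creep '[[0,0,0,0,0,0,160],[0,0,0,0,0,0,200],[0,0,0,0,0,0,230],[0,0,0,0,0,0,230],[0,0,0,0,0,0,230]]'
```

```text
time: 17.0
tool_pos: [0.5928, -0.2013, 0.1216]
ee_rot: [-1.57, -0.0, 1.57]
wrist_force: [0.1, -0.7, -0.0]
width: 0.0718
time: 17.62
tool_pos: [0.5934, -0.2015, 0.1216]
ee_rot: [-1.571, 0.0, 1.57]
wrist_force: [-0.8, 0.0, 1.2]
width: 0.0275
```

```bash
python3 -m creep '[[0,-10,0,0,0,0,230],[0,-30,0,0,0,0,230],[0,-65,0,0,0,0,230],[0,-105,0,0,0,0,230],[0,-140,0,0,0,0,230]]' && python3 -m creep '[[0,0,25,0,0,0,230],[0,0,60,0,0,0,230],[5,0,105,0,0,0,230],[25,0,145,0,0,0,230],[65,0,153,0,0,0,230]]' && python3 -m creep '[[50,0,0,0,0,0,230],[100,0,0,0,0,0,230],[150,0,0,0,0,0,230],[180,0,0,0,0,0,230],[184,0,0,0,0,0,230]]'
```

```text
time: 18.25
tool_pos: [0.5934, -0.2013, 0.2638]
ee_rot: [-1.572, 0.0, 1.57]
wrist_force: [0.9, -0.3, -1.1]
width: 0.0278
time: 18.88
tool_pos: [0.4386, -0.1364, 0.2625]
ee_rot: [-1.572, 0.001, 1.566]
wrist_force: [-0.1, 0.4, -0.7]
width: 0.0276
time: 19.5
tool_pos: [0.4403, 0.0493, 0.2622]
ee_rot: [-1.572, -0.0, 1.573]
wrist_force: [-0.0, 0.1, -1.7]
width: 0.0274
```

```bash
python3 -m creep '[[0,35,0,0,0,0,230],[0,80,0,0,0,0,230],[0,125,0,0,0,0,230],[0,155,0,0,0,0,230],[0,166,0,0,0,0,230]]' && python3 -m creep '[[0,2,0,0,0,0,230],[0,3,0,0,0,0,230],[0,3,0,0,0,0,230]]' && python3 -m creep '[[0,1,0,0,0,0,230],[0,1,0,0,0,0,230]]'
```

```text
time: 20.12
tool_pos: [0.4393, 0.0468, 0.0937]
ee_rot: [-1.567, 0.0, 1.569]
wrist_force: [-0.2, 0.2, 0.0]
width: 0.0272
time: 20.5
tool_pos: [0.4415, 0.0477, 0.0939]
ee_rot: [-1.573, 0.0, 1.57]
wrist_force: [-0.2, -0.3, -1.0]
width: 0.0276
time: 20.75
tool_pos: [0.4406, 0.0478, 0.092]
ee_rot: [-1.571, 0.0, 1.57]
wrist_force: [-0.9, 0.5, 1.0]
width: 0.0275
```

Run:
```python
from h import *
s=robot.snapshot("wrist"); cv2.imwrite("pics/p100.png",s["color"]);print(robot.get_obs()["tool_pos"],robot.get_obs()["wrist_force"])
```

```text
[0.44053059 0.04778344 0.09186822] [-0.54820459  0.8266804   1.22556607]
```

View pics/p100.png

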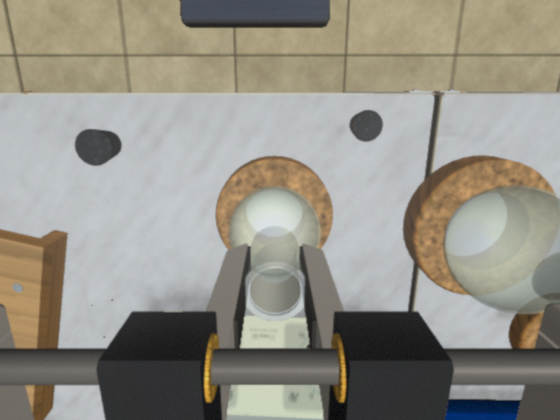

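```bash
python3 -m creep '[[0,1,0,0,0,0,230],[0,1,0,0,0,0,230]]' && python3 -m creep '[[0,1,0,0,0,0,230],[0,1,0,0,0,0,230]]'
```

```text
time: 21.05
tool_pos: [0.44, 0.0477, 0.0908]
ee_rot: [-1.57, 0.0, 1.57]
wrist_force: [-2.9, -0.2, 5.2]
width: 0.0278
time: 21.3
tool_pos: [0.4401, 0.0477, 0.0905]
ee_rot: [-1.57, 0.0, 1.57]
wrist_force: [-5.1, 0.4, 8.8]
width: 0.0278
```

```bash
python3 -m creep '[[0,-1,1,0,0,0,200],[0,-1,1,0,0,0,150],[0,-1,1,0,0,0,120],[0,-1,1,0,0,0,80],[0,-1,1,0,0,0,60]]' && python3 -m creep '[[0,-10,0,0,0,0,60],[0,-30,0,0,0,0,60],[0,-60,0,0,0,0,60],[0,-90,0,0,0,0,60],[0,-130,0,0,0,0,60]]'
python3 - <<'E'
from h import *
s=robot.snapshot("wrist"); cv2.imwrite("pics/a100.png",s["color"]);print(robot.get_obs()["tool_pos"])
print([(np.round(d["point"],4).tolist(),round(d["p"],2)) for d in robot.landmark_of("flask_100_neck","wrist")])
E
```

```text
time: 21.92
tool_pos: [0.4396, 0.0478, 0.0903]
ee_rot: [-1.571, -0.0, 1.57]
wrist_force: [-0.1, 0.6, 0.5]
width: 0.0643
time: 22.55
tool_pos: [0.4392, 0.0478, 0.2216]
ee_rot: [-1.57, -0.0, 1.57]
wrist_force: [0.2, -1.0, 0.6]
width: 0.0719
[0.44205642 0.04772319 0.22833843]
[([0.4385, 0.0479, 0.1098], 0.63)]
```

View pics/a100.png

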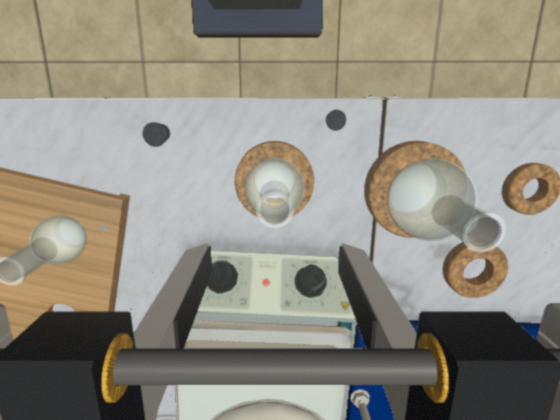

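The 100 flask is seated, with its neck at (275,207) and z 0.110 against 0.109 expected. Next, the 50 flask.

```bash
python3 -m creep '[[-50,0,0,0,0,0,60],[-105,0,0,0,0,0,60],[-160,0,0,0,0,0,60],[-205,0,-20,0,0,0,60],[-224,0,-45,0,0,0,60]]' && python3 -m creep '[[0,15,-6,0,0,0,60],[0,20,-6,0,0,0,60],[0,20,-6,0,0,0,60]]'
python3 - <<'E'
from h import *
s=robot.snapshot("wrist"); cv2.imwrite("pics/w50.png",s["color"]);print(robot.get_obs()["tool_pos"])
for n in ["flask_50_neck"]: print(n,[(np.round(d["point"],4).tolist(),round(d["p"],2)) for d in robot.landmark_of(n,"wrist")])
E
```

```text
time: 23.28
tool_pos: [0.4841, -0.1787, 0.2199]
ee_rot: [-1.57, 0.0, 1.566]
wrist_force: [-0.2, 1.4, 0.5]
width: 0.0718
time: 23.65
tool_pos: [0.4894, -0.1749, 0.1994]
ee_rot: [-1.569, -0.001, 1.571]
wrist_force: [0.0, 0.5, -0.1]
width: 0.0719
[ 0.48973406 -0.17516099  0.20025655]
flask_50_neck [([0.4895, -0.1779, 0.1233], 0.97)]
```

View pics/w50.png

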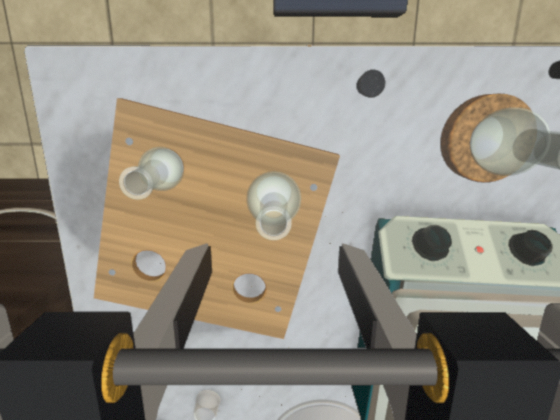

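```bash
python3 -m creep '[[0,30,-1,0,0,0,60],[0,60,-1,0,0,0,60],[0,85,-1,0,0,0,60],[0,96,-1,0,0,0,60],[0,96,-1,0,0,0,60]]' && python3 -m creep '[[0,0,0,0,0,0,160],[0,0,0,0,0,0,200],[0,0,0,0,0,0,235],[0,0,0,0,0,0,235],[0,0,0,0,0,0,235]]'
```

```text
time: 24.38
tool_pos: [0.4911, -0.1759, 0.1045]
ee_rot: [-1.57, -0.0, 1.57]
wrist_force: [1.3, -0.1, 0.3]
width: 0.0721
time: 25.0
tool_pos: [0.4914, -0.1763, 0.1045]
ee_rot: [-1.571, -0.0, 1.57]
wrist_force: [-0.3, 0.2, -0.7]
width: 0.0256
```

```bash
python3 -m creep '[[0,0,0,0,0,0,240],[0,0,0,0,0,0,240]]'
```

```text
time: 25.25
tool_pos: [0.4914, -0.1762, 0.1045]
ee_rot: [-1.571, -0.0, 1.57]
wrist_force: [0.2, -0.5, 0.2]
width: 0.0227
```

```bash
python3 -m creep '[[0,-10,0,0,0,0,240],[0,-30,0,0,0,0,240],[0,-70,0,0,0,0,240],[0,-110,10,0,0,0,240],[0,-155,30,0,0,0,240]]' && python3 -m creep '[[35,0,30,0,0,0,240],[85,0,30,0,0,0,240],[140,0,30,0,0,0,240],[195,0,30,0,0,0,240],[250,0,30,0,0,0,240]]' && python3 -m creep '[[55,0,0,0,0,0,240],[110,0,0,0,0,0,240],[160,0,-25,0,0,0,240],[200,0,-70,0,0,0,240],[220,0,-110,0,0,0,240]]'
```

```text
time: 25.88
tool_pos: [0.461, -0.1761, 0.2608]
ee_rot: [-1.57, -0.0, 1.57]
wrist_force: [-0.1, 0.3, -0.2]
width: 0.0222
time: 26.5
tool_pos: [0.4314, 0.0754, 0.2604]
ee_rot: [-1.573, -0.0, 1.57]
wrist_force: [0.1, 0.6, -0.3]
width: 0.0224
time: 27.12
tool_pos: [0.5425, 0.2961, 0.2599]
ee_rot: [-1.571, -0.001, 1.573]
wrist_force: [0.3, 0.3, 0.1]
width: 0.0228
```

```bash
python3 -m creep '[[-1,35,-4,0,0,0,240],[-2,75,-5,0,0,0,240],[-2,115,-5,0,0,0,240],[-2,140,-5,0,0,0,240],[-2,140,-5,0,0,0,240]]'
python3 - <<'E'
from h import *
s=robot.snapshot("wrist"); cv2.imwrite("pics/p50.png",s["color"]);print(robot.get_obs()["tool_pos"])
E
```

```text
time: 27.75
tool_pos: [0.5453, 0.291, 0.117]
ee_rot: [-1.566, 0.002, 1.57]
wrist_force: [-0.7, 0.9, -0.7]
width: 0.0223
[0.54648224 0.29152161 0.119263  ]
```

View pics/p50.png

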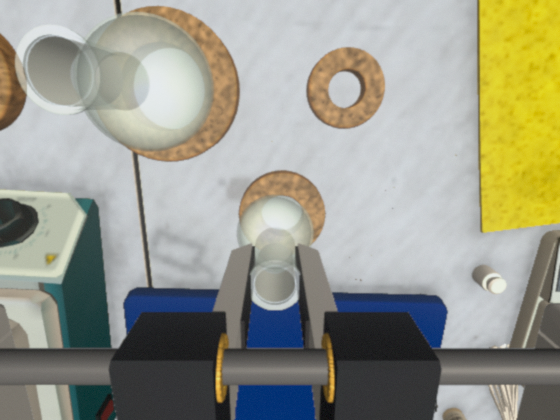

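Run:
```python
from h import *
from scipy.spatial.transform import Rotation as R
s=robot.snapshot("wrist"); o=robot.get_obs(); im=s["color"]
T=np.eye(4);T[:3,:3]=R.from_euler("xyz",o["ee_rot"]).as_matrix();T[:3,3]=o["tool_pos"]
M=T@s["mount"]
def ray(u,v,z):
    d=M[:3,:3]@np.array([(u-s["cx"])/s["fx"],(v-s["cy"])/s["fy"],1]); return M[:3,3]+(z-M[2,3])/d[2]*d
m=cv2.inRange(cv2.cvtColor(im,cv2.COLOR_BGR2HSV),(3,90,40),(22,255,230))
for n,(r0,r1,c0,c1),z in [("50",(165,240,225,340),.020),("25",(40,135,300,395),.018)]:
    p=np.argwhere(m[r0:r1,c0:c1])+[r0,c0]
    h=cv2.convexHull(p[:,::-1].astype(np.float32))[:,0]
    w=np.array([ray(u,v,z) for u,v in h])
    print(n,w.min(0),w.max(0))
    # circle fit
    r={"50":.037,"25":.030}[n]
    from scipy.optimize import least_squares
    q=w if n=="25" else w[w[:,0]<np.median(w[:,0])+.02]
    f=least_squares(lambda c:np.hypot(q[:,0]-c[0],q[:,1]-c[1])-r,q.mean(0)[:2],loss="soft_l1",f_scale=.001); print(f.x,np.abs(f.fun).max())
print(o["tool_pos"])
```

```text
50 [0.51454791 0.2609332  0.02      ] [0.5722498  0.33213445 0.02      ]
[0.55206268 0.29611329] 0.0014727664428833345
25 [0.42238522 0.31613357 0.018     ] [0.47974925 0.37395062 0.018     ]
[0.45075723 0.34466971] 0.0015669985511960506
[0.54732858 0.29190789 0.12084818]
```

```bash
python3 -m creep '[[3,20,-2,0,0,0,240],[3,35,-2,0,0,0,240],[3,43,-2,0,0,0,240],[3,46,-2,0,0,0,240],[3,46,-2,0,0,0,240]]' && python3 -m creep '[[0,1,0,0,0,0,240],[0,1,0,0,0,0,240]]' && python3 -m creep '[[0,1,0,0,0,0,240],[0,1,0,0,0,0,240]]'
```

```text
time: 28.48
tool_pos: [0.551, 0.2956, 0.0753]
ee_rot: [-1.576, -0.003, 1.57]
wrist_force: [4.5, 1.7, 4.2]
width: 0.0225
time: 28.72
tool_pos: [0.5511, 0.2956, 0.0751]
ee_rot: [-1.577, -0.003, 1.57]
wrist_force: [4.0, 2.4, 6.9]
width: 0.0226
time: 28.98
tool_pos: [0.5515, 0.2958, 0.0745]
ee_rot: [-1.578, -0.003, 1.57]
wrist_force: [5.0, 2.5, 7.1]
width: 0.0229
```

```bash
python3 -m creep '[[1,-1,-2,0,0,0,240],[1,-1,-3,0,0,0,240],[1,-1,-3,0,0,0,240]]'
```

```text
time: 29.35
tool_pos: [0.5528, 0.2962, 0.0738]
ee_rot: [-1.574, -0.002, 1.57]
wrist_force: [4.1, 1.9, 5.6]
width: 0.0225
```

```bash
python3 -m creep '[[1,0,-2,0,0,0,240],[1,0,-2,0,0,0,240],[1,0,-2,0,0,0,240]]'; python3 -m creep '[[0,1,-1,0,0,0,240],[0,1,-1,0,0,0,240]]'
```

```text
time: 29.72
tool_pos: [0.5535, 0.2966, 0.0736]
ee_rot: [-1.57, 0.0, 1.57]
wrist_force: [0.4, 1.4, 6.0]
width: 0.0225
time: 29.98
tool_pos: [0.5539, 0.2966, 0.0735]
ee_rot: [-1.569, 0.0, 1.57]
wrist_force: [-1.2, 0.0, 10.5]
width: 0.0227
```

```bash
python3 -m creep '[[0,-1,1,0,0,0,200],[0,-1,1,0,0,0,170],[0,-1,1,0,0,0,130],[0,-1,1,0,0,0,100],[0,-1,1,0,0,0,70]]' && python3 -m creep '[[0,-10,0,0,0,0,70],[0,-30,0,0,0,0,70],[0,-60,0,0,0,0,70],[0,-100,0,0,0,0,70],[0,-145,0,0,0,0,70]]'
python3 - <<'E'
from h import *
s=robot.snapshot("wrist"); cv2.imwrite("pics/a50.png",s["color"]);print(robot.get_obs()["tool_pos"])
print([(np.round(d["point"],4).tolist(),round(d["p"],2)) for d in robot.landmark_of("flask_50_neck","wrist")])
E
```

```text
time: 30.6
tool_pos: [0.5532, 0.2965, 0.0718]
ee_rot: [-1.569, 0.001, 1.57]
wrist_force: [-0.1, 0.4, 1.0]
width: 0.058
time: 31.22
tool_pos: [0.5537, 0.2966, 0.2203]
ee_rot: [-1.572, -0.001, 1.57]
wrist_force: [-0.6, 0.1, -0.1]
width: 0.0682
[0.55624272 0.2977444  0.22891357]
[([0.5527, 0.2948, 0.093], 0.83)]
```

View pics/a50.png

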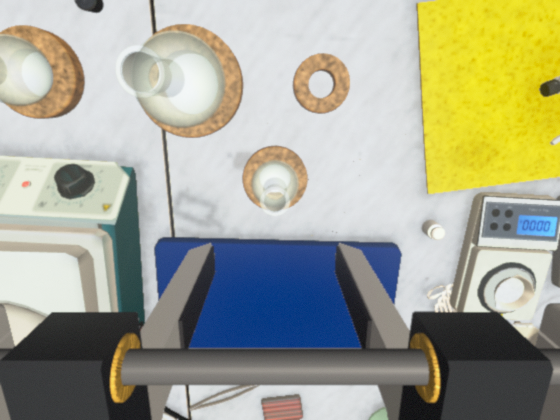

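The 50 flask is seated (neck 0.093 against 0.091 expected). Last, the 25 flask.

```bash
python3 -m creep '[[0,0,45,0,0,0,70],[-20,0,95,0,0,0,70],[-70,0,120,0,0,0,70],[-130,0,120,0,0,0,70],[-190,0,120,0,0,0,70]]' && python3 -m creep '[[-60,0,0,0,0,0,70],[-120,0,0,0,0,0,70],[-180,0,0,0,0,0,70],[-240,0,0,0,0,0,70],[-300,0,0,0,0,0,70]]' && python3 -m creep '[[-50,0,-10,0,0,0,70],[-80,20,-25,0,0,0,70],[-87,40,-29,0,0,0,70],[-87,40,-29,0,0,0,70]]'
python3 - <<'E'
from h import *
s=robot.snapshot("wrist"); cv2.imwrite("pics/w25.png",s["color"]);print(robot.get_obs()["tool_pos"])
for n in ["flask_25_neck"]: print(n,[(np.round(d["point"],4).tolist(),round(d["p"],2)) for d in robot.landmark_of(n,"wrist")])
E
```

```text
time: 31.95
tool_pos: [0.4329, 0.1055, 0.2182]
ee_rot: [-1.573, -0.0, 1.572]
wrist_force: [0.3, -0.0, 0.0]
width: 0.0684
time: 32.58
tool_pos: [0.433, -0.1951, 0.2181]
ee_rot: [-1.572, 0.0, 1.57]
wrist_force: [1.1, -0.9, -0.3]
width: 0.0684
time: 33.08
tool_pos: [0.4612, -0.28, 0.1755]
ee_rot: [-1.567, -0.003, 1.569]
wrist_force: [-0.3, 0.5, -0.1]
width: 0.0681
[ 0.46181894 -0.27996103  0.17706566]
flask_25_neck [([0.4609, -0.2784, 0.105], 0.83)]
```

View pics/w25.png

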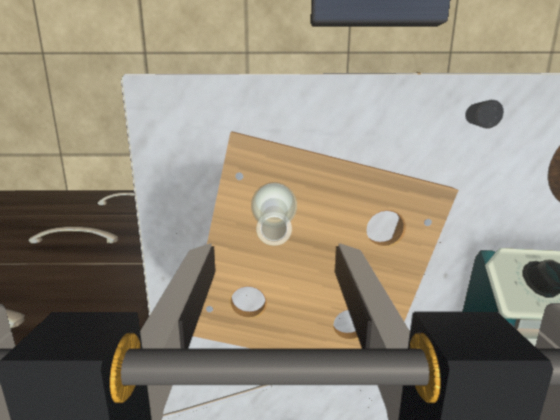

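```bash
python3 -m creep '[[0,30,-1,0,0,0,70],[0,60,-1,0,0,0,70],[0,82,-1,0,0,0,70],[0,90,-1,0,0,0,70],[0,91,-1,0,0,0,70]]' && python3 -m creep '[[0,0,0,0,0,0,160],[0,0,0,0,0,0,200],[0,0,0,0,0,0,240],[0,0,0,0,0,0,240],[0,0,0,0,0,0,240]]' && python3 -m creep '[[0,0,0,0,0,0,240],[0,0,0,0,0,0,240]]'
```

```text
time: 33.8
tool_pos: [0.4637, -0.2801, 0.0875]
ee_rot: [-1.572, 0.001, 1.571]
wrist_force: [0.2, 0.4, -0.9]
width: 0.0682
time: 34.42
tool_pos: [0.4633, -0.2803, 0.0865]
ee_rot: [-1.571, 0.0, 1.57]
wrist_force: [-0.8, -0.7, 0.0]
width: 0.0216
time: 34.67
tool_pos: [0.4633, -0.2803, 0.0865]
ee_rot: [-1.571, 0.0, 1.57]
wrist_force: [-0.3, -0.2, -0.7]
width: 0.0215
```

```bash
python3 -m creep '[[0,-10,0,0,0,0,240],[0,-30,0,0,0,0,240],[0,-70,5,0,0,0,240],[0,-115,15,0,0,0,240],[15,-160,25,0,0,0,240]]' && python3 -m creep '[[45,0,5,0,0,0,240],[95,0,5,0,0,0,240],[150,0,5,0,0,0,240],[205,0,5,0,0,0,240],[260,0,5,0,0,0,240]]' && python3 -m creep '[[55,0,0,0,0,0,240],[110,0,0,0,0,0,240],[165,0,0,0,0,0,240],[220,0,-5,0,0,0,240],[270,0,-10,0,0,0,240]]' && python3 -m creep '[[45,0,-5,0,0,0,240],[70,0,-6,0,0,0,240],[79,30,-6,0,0,0,240],[79,70,-6,0,0,0,240],[79,110,-6,0,0,0,240]]'
```

```text
time: 35.3
tool_pos: [0.4378, -0.2654, 0.2482]
ee_rot: [-1.571, 0.0, 1.569]
wrist_force: [0.3, -0.5, -0.9]
width: 0.0219
time: 35.92
tool_pos: [0.4332, -0.0035, 0.2473]
ee_rot: [-1.572, -0.0, 1.57]
wrist_force: [0.8, -0.4, -0.6]
width: 0.0214
time: 36.55
tool_pos: [0.4434, 0.2668, 0.2474]
ee_rot: [-1.572, -0.001, 1.571]
wrist_force: [1.0, -0.1, -0.4]
width: 0.0217
time: 37.17
tool_pos: [0.4499, 0.3442, 0.1362]
ee_rot: [-1.572, -0.001, 1.571]
wrist_force: [0.6, -0.8, 0.2]
width: 0.0216
```

```bash
python3 -m creep '[[0,20,0,0,0,0,240],[0,35,0,0,0,0,240],[0,35,0,0,0,0,240]]'
python3 - <<'E'
from h import *
from scipy.spatial.transform import Rotation as R
from scipy.optimize import least_squares
s=robot.snapshot("wrist"); o=robot.get_obs(); im=s["color"]; cv2.imwrite("pics/p25.png",im)
T=np.eye(4);T[:3,:3]=R.from_euler("xyz",o["ee_rot"]).as_matrix();T[:3,3]=o["tool_pos"]
M=T@s["mount"]
def ray(u,v,z):
    d=M[:3,:3]@np.array([(u-s["cx"])/s["fx"],(v-s["cy"])/s["fy"],1]); return M[:3,3]+(z-M[2,3])/d[2]*d
m=cv2.inRange(cv2.cvtColor(im,cv2.COLOR_BGR2HSV),(3,90,40),(22,255,230)); m[:, :200]=0; m[:,350:]=0; m[250:]=0
p=np.argwhere(m); print(p.min(0),p.max(0))
w=np.array([ray(u,v,.018) for u,v in cv2.convexHull(p[:,::-1].astype(np.float32))[:,0]])
w=w[w[:,0]<np.median(w[:,0])+.02]
f=least_squares(lambda c:np.hypot(w[:,0]-c[0],w[:,1]-c[1])-.030,w.mean(0)[:2],loss="soft_l1",f_scale=.001); print(f.x,np.abs(f.fun).max(),o["tool_pos"])
E
```

```text
time: 37.55
tool_pos: [0.4493, 0.3435, 0.1008]
ee_rot: [-1.569, 0.001, 1.57]
wrist_force: [0.0, -0.3, -0.8]
width: 0.0216
[176 242] [232 313]
[0.44971641 0.34561116] 0.001634603572662905 [0.44998807 0.34390591 0.10200989]
```

View pics/p25.png

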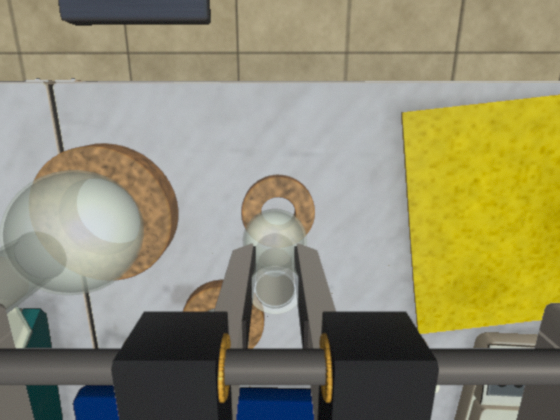

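```bash
python3 -m creep '[[1,20,0,0,0,0,240],[1,33,0,0,0,0,240],[1,39,0,0,0,0,240],[1,40,0,0,0,0,240],[1,40,0,0,0,0,240]]' && python3 -m creep '[[0,1,0,0,0,0,240],[0,1,0,0,0,0,240]]' && python3 -m creep '[[0,1,0,0,0,0,240],[0,1,0,0,0,0,240]]'
```

```text
time: 38.22
tool_pos: [0.4501, 0.345, 0.0621]
ee_rot: [-1.572, -0.001, 1.57]
wrist_force: [-0.9, -0.1, -0.9]
width: 0.0214
time: 38.48
tool_pos: [0.45, 0.3448, 0.0608]
ee_rot: [-1.571, -0.0, 1.57]
wrist_force: [0.2, 0.4, -0.3]
width: 0.0218
time: 38.72
tool_pos: [0.4499, 0.345, 0.0597]
ee_rot: [-1.571, -0.001, 1.57]
wrist_force: [0.7, 0.5, 0.3]
width: 0.0216
```

```bash
python3 -m creep '[[0,1,0,0,0,0,240],[0,1,0,0,0,0,240]]' && python3 -m creep '[[0,1,0,0,0,0,240],[0,1,0,0,0,0,240]]'
```

```text
time: 38.98
tool_pos: [0.4501, 0.3454, 0.059]
ee_rot: [-1.572, -0.002, 1.57]
wrist_force: [-0.6, 2.0, 1.4]
width: 0.021
time: 39.22
tool_pos: [0.4502, 0.3456, 0.0586]
ee_rot: [-1.572, -0.002, 1.57]
wrist_force: [-0.8, 2.9, 5.0]
width: 0.0215
```

```bash
python3 -m creep '[[1,0,0,0,0,0,240],[1,-1,0,0,0,0,200],[1,-1,0,0,0,0,170],[1,-1,0,0,0,0,130],[1,-1,0,0,0,0,90]]' && python3 -m creep '[[0,-10,0,0,0,0,70],[0,-30,0,0,0,0,70],[0,-60,0,0,0,0,70],[0,-100,0,0,0,0,70],[0,-150,0,0,0,0,70]]'; python3 -m creep '[[-50,-30,20,0,0,0,70],[-100,-60,40,0,0,0,70],[-100,-60,40,0,0,0,70]]';  python3 - <<'E'
from h import *
for c in ["wrist","top","scene"]:
    s=robot.snapshot(c); cv2.imwrite(f"pics/end_{c}.png",s["color"])
    for n in names[:4]+names[8:]: print(c,n,[(np.round(d["point"],4).tolist(),round(d["p"],2)) for d in robot.landmark_of(n,c)[:2]])
print(robot.get_obs()["time"])
E
```

```text
time: 39.85
tool_pos: [0.4494, 0.3453, 0.0578]
ee_rot: [-1.57, 0.001, 1.57]
wrist_force: [0.5, 0.3, -1.0]
width: 0.0481
time: 40.48
tool_pos: [0.4493, 0.3454, 0.2095]
ee_rot: [-1.57, 0.001, 1.57]
wrist_force: [1.1, 1.2, -0.4]
width: 0.0681
time: 40.85
tool_pos: [0.4102, 0.2443, 0.2736]
ee_rot: [-1.579, -0.003, 1.567]
wrist_force: [-0.3, 1.7, -0.6]
width: 0.0681
wrist flask_25_neck [([0.4498, 0.3449, 0.0778], 0.58)]
wrist flask_50_neck [([0.5528, 0.2964, 0.0918], 0.92)]
wrist flask_100_neck [([0.4379, 0.0454, 0.1105], 0.86)]
wrist flask_250_neck [([0.4514, 0.212, 0.1394], 0.62)]
wrist stopper_large [([0.3838, -0.0795, 0.0014], 0.9)]
wrist stopper_small [([0.3695, 0.113, -0.0043], 0.83)]
top flask_25_neck []
top flask_50_neck [([0.5491, 0.2952, 0.0928], 0.7)]
top flask_100_neck [([0.4381, 0.0489, 0.1052], 0.6)]
top flask_250_neck [([0.4467, 0.2039, 0.132], 0.88)]
top stopper_large [([0.3805, -0.0804, -0.0016], 0.56)]
top stopper_small [([0.3728, 0.1116, -0.0031], 0.45)]
scene flask_25_neck [([0.4511, 0.3454, 0.0776], 0.76)]
scene flask_50_neck [([0.555, 0.2963, 0.0925], 0.52)]
scene flask_100_neck [([0.4394, 0.0491, 0.1065], 0.58)]
scene flask_250_neck [([0.4458, 0.2085, 0.1347], 0.92)]
scene stopper_large [([0.3879, -0.0789, 0.0033], 0.51)]
scene stopper_small [([0.5548, 0.2969, 0.0923], 0.75), ([0.3698, 0.1136, 0.0042], 0.51)]
41.9
```

View pics/end_wrist.png

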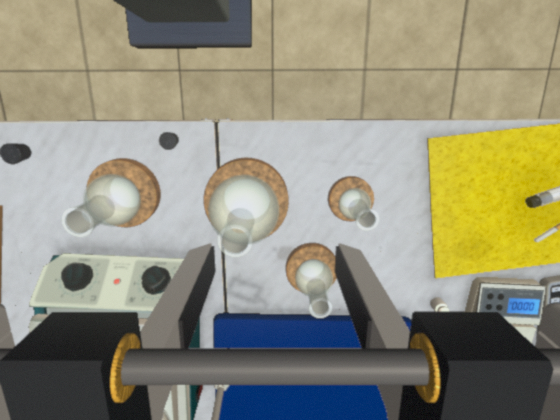

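View pics/end_scene.png

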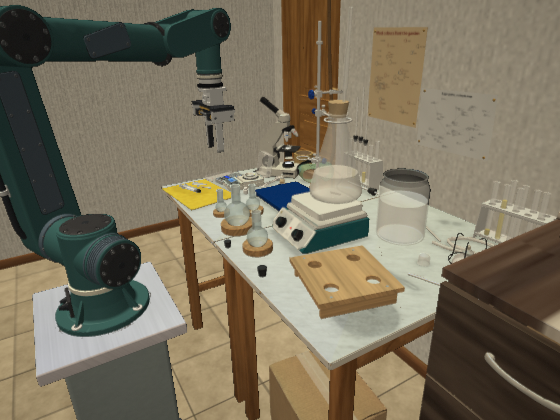

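All four flasks stand upright in their own rings, the rack is empty, and the stoppers are where they started. The gripper is clear of everything, so I'm handing in.

```bash
python3 -m creep '[[0,0,0,0,0,0,70],[0,0,0,0,0,0,70]]'; python3 -c "
from bench import robot
print(robot.close_job())"
```

```text
time: 42.15
tool_pos: [0.4097, 0.2458, 0.2685]
ee_rot: [-1.571, -0.0, 1.57]
wrist_force: [-0.1, 0.2, 0.9]
width: 0.0685
the job is handed in; nothing more can be done
None
```

All four flasks now stand on the cork rings of their own size. I carried each by the neck, largest first, and handed the job in at about 42 s of the 120 s allowed. `close_job()` returned no verdict.

**Last checks:**

| Flask | Neck heights measured (mm) | Seated height (mm) |
|---|---|---|
| 25 | 78, 78 | 77 |
| 50 | 92–93 | 91 |
| 100 | 105–111 | 109 |
| 250 | 132–139 | 137 |

- **Position:** every neck was within about 5 mm of its ring's axis, and all four looked upright in the wrist and scene pictures.
- **Stoppers:** both read within about 3 mm of where they started, which is within the detector's error.
- **Robot:** the open gripper was well above everything when I handed in.

**What disagreed or failed:**
- **50 flask:** it first touched its ring about 4–5 mm off centre. I felt this as a side force of about 5 N and shifted it until the side force was gone before releasing.
- **25 flask:** the top camera's network did not find it at the end, but the wrist and scene cameras did.
- **Small stopper:** the scene network's best guess for it was wrong; it pointed at the 50 flask. Its second guess and the other two cameras put it in its original place.

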